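Load the tote from the catch tray and hold its telescopic handle out

TASK

Collect the two finished cartons from the steel catch tray and stand them upright, side by side, on the floor of the blue tote, setting them down rather than dropping them. Then squeeze in the red button of the tote's telescopic handle, pull the handle straight up past its first stop to its second stop, as far as it goes, and finish while still holding it there. Leave the roll of blue tape and the small steel cup where they are.

Things in the scene. Friction and masses are not known exactly. Their poses are not given: they have to be found in the camera images.
- blade_box: White carton with orange stripes, 48 x 92 x 43 mm (its own x, y, z), 0.08 to 0.17 kg; origin at the centre of its underside, z up. Starts in the catch tray, its long (y) side roughly along the tray's x. Grasp it across its 48 mm side (x).
- indicator_box: White carton with blue stripes, 85 x 52 x 67 mm (its own x, y, z), 0.08 to 0.17 kg; origin at the centre of its underside, z up. Starts in the catch tray, its long (x) side roughly along the tray's x. Grasp it across its 52 mm side (y).
- catch_tray: Shallow steel catch tray, fixed, 150 x 220 mm (its x, y), floor 3 mm thick, rims 12 mm high on the two short sides and at the back (+x), front open; origin at the centre of its underside. The cartons stand in its left and right halves, centres about 100 mm apart.
- tote: Open blue tote, clipped to the worktop (it does not move); origin at the centre of its underside, x away from the robot at yaw 0, y along its length (278 mm over all, 138 mm wide). Walls 4 mm thick, 45 mm high, floor top 5 mm above the worktop. At its +y end, outside the load space, an upright aluminium post (36 x 30 mm, 120 mm high) carries the telescopic handle.
- tote_floor (a point): Centre of the tote's load space on the inner floor, axes as the tote: load space 130 mm along x, 210 mm along y, clear above. The handle post stands 152 mm from here towards +y and its grip tops out 160 mm above the worktop: keep the gripper clear of it.
- grip_centre (a point): Centre of the handle's grey cross grip (26 mm thick along the tote's x, 46 mm along its y, 36 mm high, rounded), axes as the tote; 142 mm above the worktop when pushed in, 232 mm when fully out. It moves with the handle. Grasp from above with the fingers closing along the tote's x, level with this point: one finger then pushes the red button in and the other bears on the plain far face.
- button_face (a point): Centre of the outer face of the red button, in the middle of the grip's -x face (towards the robot). Button 26 mm wide (along y) and 20 mm high, 7 mm proud of the grip when free, 1 mm when fully in, so the grip measures 33 mm over the button when free and 27 mm when squeezed.
- release_button (a joint): Travel of the red button, m: 0 out, 0.006 fully in; a spring needs 2.4 N to start and 4.8 N fully in. It unlocks the handle when pushed in about 0.004 or more, and locks again when let out.
- pull_handle (a joint): How far the handle is out, m, straight up: 0 home, 0.045 first stop, 0.09 second stop (hard end, green ring on the rod just over the collar). With the button out it is locked at home and catches at the first stop; with it kept squeezed it passes freely. A 3 to 4 N spring and 1.8 N weight draw it down; nothing catches it at the second stop: let go, it sinks back to about 0.06 on the catch.
- tape_roll: Bystander: roll of light blue tape lying flat, 69 mm across, 19 mm high; origin under its centre.
- steel_cup: Bystander: small open steel cup, 59 mm across, 38 mm high; origin under its centre.

How it is judged (in metres and radians):
On the way, in this order (a step that is already met when the one before it is completed fails the run):
1. both cartons stand upright on the tote's floor, let go, the handle still pushed in (x of blade_box in the frame of tote_floor between -0.05 and 0.05 m and y of blade_box in the frame of tote_floor between -0.09 and 0.09 m and z of each of blade_box, indicator_box in the frame of tote_floor below 0.008 m and angle between each of blade_box, indicator_box's own z axis and vertical below 0.15 rad and x of indicator_box in the frame of tote_floor between -0.05 and 0.05 m and y of indicator_box in the frame of tote_floor between -0.09 and 0.09 m and value of joint pull_handle below 0.01 m and contact force between the fingers and blade_box below 0.1 N and contact force between the fingers and indicator_box below 0.1 N), for 0.2 s.
2. the handle is held past its first stop (value of joint pull_handle above 0.06 m and contact force between the fingers and tote above 3 N), for 0.1 s.
At the end, for the whole second after the job is handed in: The telescopic handle is out to its second stop (more than 84 of 90 mm) and the fingers hold it (more than 3 N between fingers and tote handle); both cartons are in the tote, untouched, undersides within 8 mm of its floor, upright within 0.15 rad (value of joint pull_handle above 0.084 m and contact force between the fingers and tote above 3 N and x of blade_box in the frame of tote_floor between -0.05 and 0.05 m and y of blade_box in the frame of tote_floor between -0.09 and 0.09 m and z of each of blade_box, indicator_box in the frame of tote_floor below 0.008 m and angle between each of blade_box, indicator_box's own z axis and vertical below 0.15 rad and x of indicator_box in the frame of tote_floor between -0.05 and 0.05 m and y of indicator_box in the frame of tote_floor between -0.09 and 0.09 m and contact force between the fingers and blade_box below 0.1 N and contact force between the fingers and indicator_box below 0.1 N); the arm keeps its last pose, push and grip.
It fails at once if the tape roll is moved more than 30 mm or tipped (distance of tape_roll from where it was at the start of the episode above 0.03 m or angle between tape_roll's own z axis and vertical above 0.5 rad).
It fails at once if the steel cup is moved more than 30 mm or tipped (distance of steel_cup from where it was at the start of the episode above 0.03 m or angle between steel_cup's own z axis and vertical above 0.5 rad).
It fails at once if the orange-striped carton is dropped into the tote from more than 35 mm (x of blade_box in the frame of tote_floor between -0.05 and 0.05 m and y of blade_box in the frame of tote_floor between -0.09 and 0.09 m and z of blade_box in the frame of tote_floor above 0.03 m and linear speed of blade_box above 0.3 m/s and contact force between the fingers and blade_box below 0.05 N).
It fails at once if the blue-striped carton is dropped into the tote from more than 35 mm (x of indicator_box in the frame of tote_floor between -0.05 and 0.05 m and y of indicator_box in the frame of tote_floor between -0.09 and 0.09 m and z of indicator_box in the frame of tote_floor above 0.03 m and linear speed of indicator_box above 0.3 m/s and contact force between the fingers and indicator_box below 0.05 N).
It also fails if it takes over 67 s, if anything falls off the work surface, if the arm or the gripper's body presses on something with over 40 N, if the wrist force passes 120 N, or if a joint passes its speed limit or range.

ROBOT

A 6-joint arm with a two-finger parallel gripper is mounted at the origin on a cart in front of the work surface, level with it; the furniture and walls round the work are solid. World frame = base frame: x ahead of the robot, y to its left, z up, the work surface at z = 0. Lengths are in m, angles in degrees, forces in N, time in s.
With the tool pointing down it reaches from about 0.25 to 0.8 m from the base axis. Payload 3.9 kg.
Tool frame: the origin (TCP) lies on the mounting face of the last link; the fingertips stand 173 mm ahead of it and the grasp point (between the pads) lies 155 mm ahead of it; z points along the fingers, y is the line along which they close (so a half turn about z gives the same grasp; the last joint's range is limited). The gripper opens to 85 mm and grips with 20 to 120 N. Pads are 22 mm wide; open, the fingers measure 114 mm over their backs; the gripper's body (76 mm by 85 mm) begins 54 mm behind the grasp point. The pads swing forward as they close: fully open they stand 13 mm farther back than shut.
Start: joints at [66.005, 14.897, -7.913, 67.191, 0, 90], TCP at [0.213, 0.48, 0.405] pointing down, gripper open.
Joint ranges: [-159.42, 159.42], [-47.68, 98.78], [-73.54, 78.23], [-108.79, 121.32], [-90, 84.71], [-180, 180]. Speed limits (degrees/s): [147.25, 147.25, 180, 180, 180, 180].

INTERFACE

Orientations are given as a 3x3 rotation matrix whose columns are the frame's x, y, z axes.
In Python, from bench import r, vision, order gives the robot as it stands.
- The arm moves only by the tool carry_out, never from a script. Its argument "steps" is a list of rows, each a list of 7 numbers: the opening, from 0 (shut) to 1 (fully open), then the shift along the tool's x, y, z in units of 40 mm (1.0 is 40 mm), then the turn, a rotation vector about the tool's x, y, z in units of 5 degrees (1.0 is 5 degrees). A call has exactly 10 rows; each row shifts and turns the commanded pose from where the row before left it, along the tool's axes as they then stand; what a row does not reach is not made up. A row lasts 1/10 s, in which the tool goes at most 50 mm and 8.59 degrees, less where a joint would pass 70% of its speed; a pose out of reach is approached as far as the arm can. A call is refused whole if a number of a shift passes 1 or a number of a turn 1, either way. A call with a gripper value outside its range is refused whole. The fingers move at their own pace and stop on an object; the grip force is fixed at half the most. Time passes only in rows, so rows that do not move let the fingers close, or fill a call up. It gives the time, the measured TCP pose, the force, the opening and the grip force at its end, in the units of the state.
- r.read_state(): the state, without advancing time (a new reading comes with each control period).
- vision.capture(name): name is "scene" or "top" or "wrist"; returns a dict with "color" (400x640x3 uint8, blue, green, red), "z_map" (400x640 float32, m along the optical axis (not along the pixel's ray), 0 where there is no reading), "K" (3x3 intrinsics, pixels), "pose" (4x4, takes a point from camera to world coordinates). Camera axes: x right, y up, looking along -z (the intrinsics and any distortion apply to the point x, -y, -z); pixel columns grow to the right and rows downward; lengths in m; the calibration is good to about 2 mm. The wrist camera is an equidistant fisheye: a pixel r from the principal point sees the ray r / f radians off the axis. A picture is of the moment at which its call begins.
- order.finish_job(): hands the job in; it is judged then, once.
The state is a dict: "clock": time; "joint_positions": joint angles; "qd": joint speeds; "joint_torque": joint torques, N m; "tcp_pos": TCP position; "tcp_rot": TCP orientation; "ft_force": force on the tool from outside, world axes, zero at the start; "torque": the same for the moment, N m; "grip_width": opening from 0.0 (shut) to 1.0 (fully open); "grip_force": force on a finger pad.
Only numpy, scipy, OpenCV 4.12 (cv2) and the standard library are available. Lean on these libraries where they do the work, as an engineer would, in place of code of your own. Each camera call takes 0.05 s, during which the arm holds its last target. There are 200 camera calls.

## Working session

There is one attempt and no reset: what is moved stays moved. The work goes in short steps, Python scripts to look and compute and a tool call to move; the robot and the scene stay as the last step left them, time stands still between calls to the robot, and variables do not carry over. Pictures are saved under pics/ and viewed, at most 10 in all, crops included, and the job is handed in when it is done.

Besides the shell and the picture viewer there is one more tool, called after ">>>" in YAML: its name, and indented under it one key for each argument. carry_out: Moves the arm, as the interface text tells. Its arguments: {"type":"object","properties":{"steps":{"type":"array","items":{"type":"array","items":{"type":"number"}}}},"required":["steps"]}

```bash
mkdir -p pics
cat > h.py <<'E'
import numpy as np, cv2
from bench import r, vision, order
def cap(n):
    c=vision.capture(n); np.savez('/tmp/%s.npz'%n,**c); return c
def ld(n): return np.load('/tmp/%s.npz'%n)
def cloud(c):
    K=c['K'];z=c['z_map'];v,u=np.mgrid[:400,:640]
    p=np.stack([(u-K[0,2])/K[0,0]*z,-(v-K[1,2])/K[1,1]*z,-z],-1)
    return p@c['pose'][:3,:3].T+c['pose'][:3,3]
E
python3 - <<'E'
from h import *
s=r.read_state();print(s)
for n in('top','scene'):
    c=cap(n);cv2.imwrite('pics/%s0.png'%n,c['color']);print(c['K'],c['pose'])
E
```

```text
{'clock': 0.0, 'joint_positions': array([ 6.60050046e+01,  1.49366234e+01, -7.98795591e+00,  6.71924049e+01,
        4.47485073e-04,  8.99987967e+01]), 'qd': array([-0.04308987,  0.05362353, -0.02261462,  0.07081075,  0.01728543,
        0.02890282]), 'joint_torque': array([ 1.14517261e-04, -4.05679822e+01,  2.53922188e+01,  1.88972836e-02,
       -3.48169606e-04, -5.68349975e-06]), 'tcp_pos': array([0.21334576, 0.47929791, 0.40384193]), 'tcp_rot': array([[-9.13589515e-01,  4.06636812e-01, -8.37430297e-04],
       [ 4.06637674e-01,  9.13587617e-01, -1.86213588e-03],
       [ 7.85295039e-06, -2.04175853e-03, -9.99997916e-01]]), 'ft_force': array([-0.31620821,  0.09924626, -1.08276207]), 'torque': array([ 0.00151675,  0.00093832, -0.05507078]), 'grip_force': 0.0, 'grip_width': 1.0029891617447146}
[[493.97013831   0.         321.48925007]
 [  0.         493.97013831 199.17378643]
 [  0.           0.           1.        ]] [[-0.00519331  0.99600283 -0.08917059  0.43703987]
 [-0.99998531 -0.00503421  0.00200907  0.0378937 ]
 [ 0.00155214  0.08917971  0.99601434  1.2417508 ]
 [ 0.          0.          0.          1.        ]]
[[421.98115251   0.         321.9392797 ]
 [  0.         421.98115251 198.75521443]
 [  0.           0.           1.        ]] [[ 0.85009152  0.26213748 -0.45675853  0.05523043]
 [-0.52604715  0.46363677 -0.71296237 -0.72986867]
 [ 0.02487589  0.84635978  0.53203036  0.7061914 ]
 [ 0.          0.          0.          1.        ]]
```

View pics/top0.png

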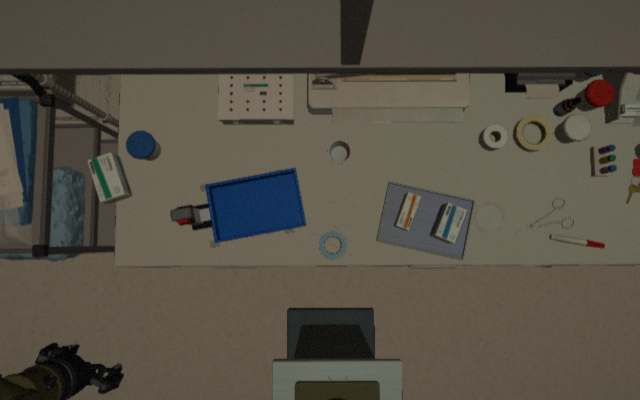

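View pics/scene0.png

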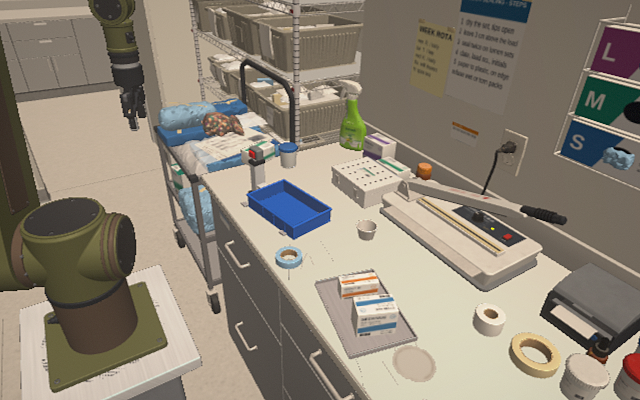

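The top view shows the tote at (255,205), the handle at (185,214), the orange carton at (408,211), the blue one at (450,222), the tape at (333,244) and the cup at (339,151). The scene view agrees with this layout.

```bash
cat >> h.py <<'E'
def rect(P,box,lo,hi,mn=15):
    """min-area rect (world xy) of biggest blob in pixel box u0,v0,u1,v1 with z in lo..hi"""
    u0,v0,u1,v1=box
    m=np.zeros((400,640),np.uint8); m[v0:v1,u0:u1]=1
    m&=((P[...,2]>lo)&(P[...,2]<hi)).astype(np.uint8)
    n,l,st,_=cv2.connectedComponentsWithStats(m)
    if n<2: return None
    k=1+np.argmax(st[1:,4]); q=P[l==k]
    c,s,a=cv2.minAreaRect(q[:,:2].astype(np.float32)*1000)
    return dict(c=np.round(c,1),size=np.round(s,1),ang=round(a,2),z=np.round(np.percentile(q[:,2],[5,50,95])*1000,1),n=len(q))
E
python3 - <<'E'
from h import *
c=ld('top');P=cloud(c)
for k,b,lo,hi in(('blade',(385,180,430,240),.035,.055),('ind',(425,190,475,250),.06,.08),('tote',(195,160,315,250),.035,.055),('totefloor',(195,160,315,250),-.0,.015),('post',(160,195,210,240),.05,.115),('grip',(160,195,210,240),.125,.18),('post2',(160,195,210,240),.115,.125),('cup',(320,135,360,170),.025,.05),('tape',(310,225,355,265),.012,.03),('worktop',(300,200,312,220),-.1,.1),('tray',(370,170,480,265),-.0,.02)):
    print(k,rect(P,b,lo,hi))
cr=c['color'][170:260,160:320];cv2.imwrite('pics/tote.png',cv2.resize(cr,None,fx=5,fy=5,interpolation=3))
E
```

```text
blade {'c': array([ 514.1, -174.7]), 'size': array([37.3, 88.1]), 'ang': 69.47, 'z': array([39.8, 45.8, 49.6]), 'n': 548}
ind {'c': array([ 484.5, -272. ]), 'size': array([53.4, 85.6]), 'ang': 67.41, 'z': array([64.4, 69.5, 73.6]), 'n': 800}
tote {'c': array([528.5, 211.8]), 'size': array([145.2, 254.7]), 'ang': 10.57, 'z': array([39.1, 44.5, 48.9]), 'n': 1114}
totefloor {'c': array([532.2, 198.6]), 'size': array([129.2, 210.4]), 'ang': 10.45, 'z': array([0.9, 4.5, 8.6]), 'n': 4170}
post {'c': array([500.1, 334.9]), 'size': array([18.2, 41.7]), 'ang': 67.4, 'z': array([ 55.7,  73.6, 108.3]), 'n': 85}
grip {'c': array([500.3, 345.9]), 'size': array([36.7, 46.9]), 'ang': 0.26, 'z': array([139.7, 158.3, 163.4]), 'n': 322}
post2 {'c': array([486.9, 335. ]), 'size': array([ 8.3, 23.8]), 'ang': 28.31, 'z': array([115.9, 118.9, 122.9]), 'n': 27}
cup {'c': array([664.1,  -9.6]), 'size': array([56.9, 56. ]), 'ang': 89.67, 'z': array([27.2, 36.6, 40.7]), 'n': 154}
tape {'c': array([433. ,  10.1]), 'size': array([66.1, 66.3]), 'ang': 44.47, 'z': array([15.2, 19.1, 22.6]), 'n': 394}
worktop {'c': array([521.3,  75.8]), 'size': array([27.9, 50.7]), 'ang': 89.82, 'z': array([-3.4,  1.2, 46.1]), 'n': 238}
tray {'c': array([ 502.9, -224.1]), 'size': array([277.8, 236.8]), 'ang': 89.7, 'z': array([0.3, 2.7, 9.7]), 'n': 5810}
```

View pics/tote.png

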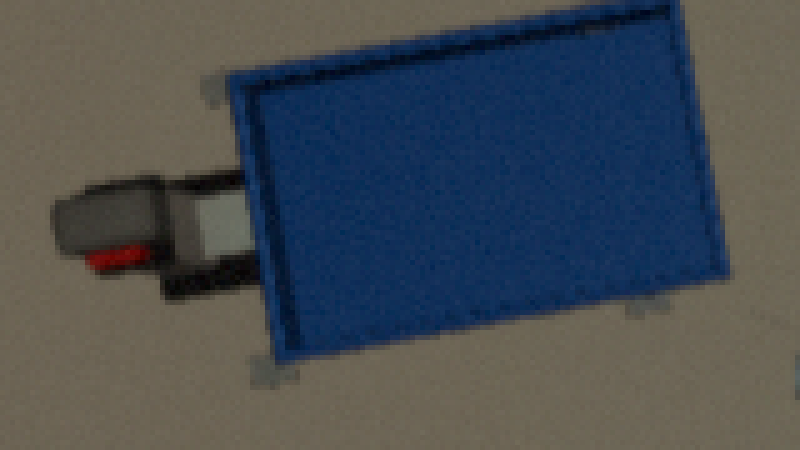

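The enlarged tote shows the red button on the grip's near face (about (183,222) in the full image) and the tote rim yawed about +10.5°. Next I refine the cartons.

```bash
cat >> h.py <<'E'
def px(c,u,v,h):
    K=c['K'];d=c['pose'][:3,:3]@np.array([(u-K[0,2])/K[0,0],-(v-K[1,2])/K[1,1],-1]);o=c['pose'][:3,3]
    return (o+d*(h-o[2])/d[2])[:2]*1000
def go(x,y,z,yaw):
    """shift (units, in axes after the turn) and turn about tool z (units) to TCP x,y,z mm, tool y at yaw deg"""
    s=r.read_state();R=s['tcp_rot'];p=s['tcp_pos']*1000
    th=np.degrees(np.arctan2(R[1,1],R[0,1]));t=np.radians(yaw)
    X=np.array([-np.sin(t),np.cos(t),0]);Y=np.array([np.cos(t),np.sin(t),0]);d=np.array([x,y,z])-p
    print('clock',round(s['clock'],2),'p',p.round(1),'yaw',round(th,2),'q',s['joint_positions'].round(1),'grip',round(s['grip_width'],3),round(s['grip_force'],1),'F',s['ft_force'].round(1))
    print('turn z',round(-((yaw-th+180)%360-180)/5,2),'shift',(np.array([X@d,Y@d,-d[2]])/40).round(3), 'z axis',R[:,2].round(4))
E
python3 - <<'E'
from h import *
c=ld('top');P=cloud(c)
for k,b,lo,hi in(('blade',(385,180,430,240),.025,.06),('ind',(425,190,475,250),.03,.09),('grip',(160,195,210,240),.15,.18)): print(k,rect(P,b,lo,hi))
cr=c['color'][175:265,370:480];cv2.imwrite('pics/tray.png',cv2.resize(cr,None,fx=6,fy=6,interpolation=3))
E
```

```text
blade {'c': array([ 514.2, -174.7]), 'size': array([37.3, 88.1]), 'ang': 69.68, 'z': array([34.2, 45.6, 49.6]), 'n': 579}
ind {'c': array([ 484.2, -272.1]), 'size': array([54., 86.]), 'ang': 67.11, 'z': array([42.7, 69.1, 73.4]), 'n': 914}
grip {'c': array([500.3, 345.4]), 'size': array([33.3, 45.7]), 'ang': 10.1, 'z': array([151.8, 158.7, 163.8]), 'n': 280}
```

View pics/tray.png

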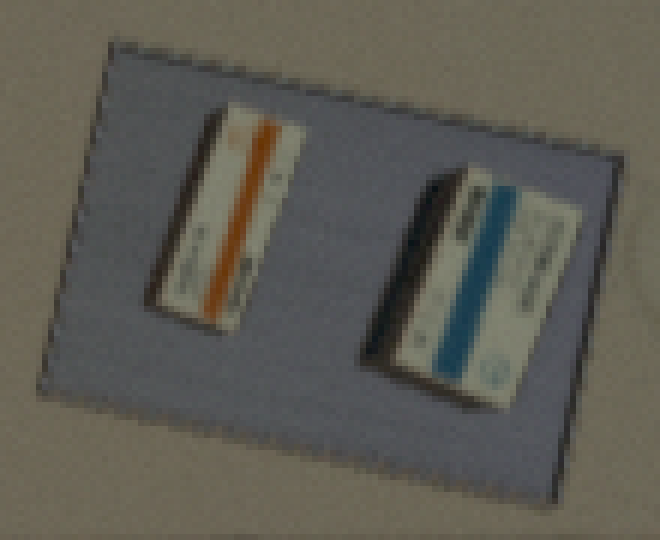

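>>> carry_out:
  steps:
    - [1,0,-1,0,0,0,-0.7]
    - [1,0,-1,0,0,0,0]
    - [1,0,-1,0,0,0,0]
    - [1,0,-1,0,0,0,0]
    - [1,0,-1,0,0,0,0]
    - [1,0,-1,0,0,0,0]
    - [1,0,-1,0,0,0,0]
    - [1,0,-1,0,0,0,0]
    - [1,0,-1,0,0,0,0]
    - [1,0,-1,0,0,0,0]

```text
clock: 1.1
tcp_pos: [0.0702, 0.1042, 0.4042]
tcp_rot: [[-0.937, 0.349, -0.0], [0.349, 0.937, -0.001], [-0.0, -0.001, -1.0]]
ft_force: [1.1, -0.9, 0.9]
grip_width: 1.0
grip_force: 0.0
```

The crop shows the orange carton's top face between (228,100), (307,125), (237,332) and (157,305), and the blue carton's right of it. Both agree with the depth fits, though the orange top reads narrower than 48 mm.

Run:
```python
from h import *
go(514,-175,330,69.5)
```

```text
clock 1.1 p [ 70.2 104.2 404.2] yaw 69.58 q [ 56.1 -27.5 -43.6  73.9  -0.   76.5] grip 1.0 0.0 F [ 1.1 -0.9  0.9]
turn z 0.02 shift [-12.836  -2.654   1.856] z axis [-1.e-04 -7.e-04 -1.e+00]
```

>>> carry_out:
  steps:
    - [1,-1,-0.26,0,0,0,0]
    - [1,-1,-0.26,0,0,0,0]
    - [1,-1,-0.26,0,0,0,0]
    - [1,-1,-0.26,0,0,0,0]
    - [1,-1,-0.26,0.2,0,0,0]
    - [1,-1,-0.26,0.2,0,0,0]
    - [1,-1,-0.26,0.2,0,0,0]
    - [1,-1,-0.26,0.2,0,0,0]
    - [1,-1,-0.26,0.2,0,0,0]
    - [1,-1,-0.26,0.2,0,0,0]

```text
clock: 2.1
tcp_pos: [0.3713, -0.0995, 0.3561]
tcp_rot: [[-0.936, 0.351, -0.001], [0.351, 0.936, 0.0], [0.001, 0.0, -1.0]]
ft_force: [-0.2, 0.5, 0.4]
grip_width: 1.005
grip_force: 0.0
```

>>> carry_out:
  steps:
    - [1,-1,-0.05,0.3,0,0,0]
    - [1,-1,0,0.3,0,0,0]
    - [1,-0.8,0,0,0,0,0]
    - [1,0,0,0,0,0,0]
    - [1,0,0,0,0,0,0]
    - [1,0,0,0,0,0,0]
    - [1,0,0,0,0,0,0]
    - [1,0,0,0,0,0,0]
    - [1,0,0,0,0,0,0]
    - [1,0,0,0,0,0,0]

```text
clock: 3.1
tcp_pos: [0.4744, -0.139, 0.3332]
tcp_rot: [[-0.937, 0.35, 0.0], [0.35, 0.937, -0.0], [-0.0, 0.0, -1.0]]
ft_force: [-0.1, -0.7, -0.1]
grip_width: 1.003
grip_force: 0.0
```

Run:
```python
from h import *
go(514,-175,183,69.5)
c=cap('wrist');cv2.imwrite('pics/w1.png',c['color']);print(c['K'],c['pose'])
```

```text
clock 3.1 p [ 474.4 -139.   333.2] yaw 69.51 q [-16.3  14.4 -19.8  55.8  -0.    4.2] grip 1.003 0.0 F [-0.1 -0.7 -0.1]
turn z 0.0 shift [-1.243 -0.496  3.755] z axis [ 5.e-04 -2.e-04 -1.e+00]
[[309.70691629   0.         324.08163841]
 [  0.         309.70691629 198.96324579]
 [  0.           0.           1.        ]] [[ 3.51115501e-01 -8.93177866e-01 -2.80982572e-01  4.02635156e-01]
 [ 9.36332132e-01  3.34866400e-01  1.05577612e-01 -1.11545609e-01]
 [-2.07963706e-04 -3.00162946e-01  9.53887919e-01  3.02961663e-01]
 [ 0.00000000e+00  0.00000000e+00  0.00000000e+00  1.00000000e+00]]
```

View pics/w1.png

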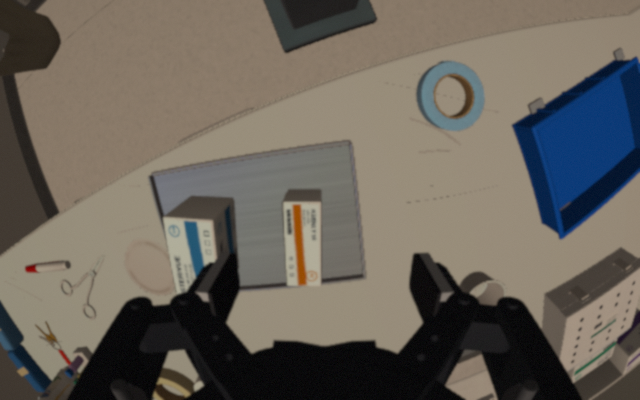

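The wrist view shows the orange carton's top from (284,190) to (322,286), and the blue carton's from (165,205) to (215,280). I'll project those with the fisheye model.

```bash
cat >> h.py <<'E'
def wcloud(c):
    K=c['K'];z=c['z_map'];v,u=np.mgrid[:400,:640]
    a=(u-K[0,2])/K[0,0];b=(v-K[1,2])/K[1,1];t=np.hypot(a,b)+1e-9;g=np.tan(np.minimum(t,1.5))/t
    p=np.stack([a*g*z,-b*g*z,-z],-1)
    return p@c['pose'][:3,:3].T+c['pose'][:3,3]
E
python3 - <<'E'
from h import *
P=wcloud(ld('wrist'))
print(rect(P,(275,170,345,300),.04,.06)); print(rect(P,(275,170,345,300),.015,.06)); print(rect(P,(160,190,240,290),.06,.08))
E
```

```text
{'c': array([ 513.6, -175.4]), 'size': array([34.9, 88.7]), 'ang': 68.61, 'z': array([44.5, 46.4, 47.5]), 'n': 3174}
{'c': array([ 513.8, -174.8]), 'size': array([36.4, 88.4]), 'ang': 69.21, 'z': array([26.1, 46.3, 47.5]), 'n': 3542}
{'c': array([ 481.8, -270.5]), 'size': array([53.5, 80.4]), 'ang': 66.32, 'z': array([64.8, 70.3, 71.5]), 'n': 3171}
```

>>> carry_out:
  steps:
    - [1,-0.62,-0.25,0,0,0,0]
    - [1,-0.62,-0.25,0,0,0,0]
    - [1,0,0,0.3,0,0,0]
    - [1,0,0,0.6,0,0,0]
    - [1,0,0,0.6,0,0,0]
    - [1,0,0,0.6,0,0,0]
    - [1,0,0,0.5,0,0,0]
    - [1,0,0,0.3,0,0,0]
    - [1,0,0,0,0,0,0]
    - [1,0,0,0,0,0,0]

```text
clock: 4.15
tcp_pos: [0.5142, -0.1752, 0.2172]
tcp_rot: [[-0.937, 0.35, 0.0], [0.35, 0.937, -0.0], [-0.0, -0.0, -1.0]]
ft_force: [0.1, 0.1, 0.3]
grip_width: 1.001
grip_force: 0.0
```

Run:
```python
from h import *
go(513.7,-175,183,69.2)
```

```text
clock 4.15 p [ 514.2 -175.2  217.2] yaw 69.51 q [-18.8  25.1 -23.   41.9  -0.    1.7] grip 1.001 0.0 F [0.1 0.1 0.3]
turn z 0.06 shift [0.012 0.    0.855] z axis [ 0. -0. -1.]
```

Position tracks well. I'll descend, close and lift.

>>> carry_out:
  steps:
    - [1,0,0,0.4,0,0,0]
    - [1,0,0,0.3,0,0,0]
    - [1,0,0,0.15,0,0,0]
    - [0,0,0,0,0,0,0]
    - [0,0,0,0,0,0,0]
    - [0,0,0,0,0,0,0]
    - [0,0,0,0,0,0,0]
    - [0,0,0,0,0,0,0]
    - [0,0,0,0,0,0,0]
    - [0,0,0,0,0,0,0]

```text
clock: 5.15
tcp_pos: [0.5146, -0.1754, 0.1836]
tcp_rot: [[-0.937, 0.35, 0.002], [0.35, 0.937, -0.0], [-0.002, 0.0, -1.0]]
ft_force: [0.7, -0.0, 5.0]
grip_width: 0.394
grip_force: 60.7
```

>>> carry_out:
  steps:
    - [0,0,0,0,0,0,0]
    - [0,0,0,0,0,0,0]
    - [0,0,0,-0.2,0,0,0]
    - [0,0,0,-0.4,0,0,0]
    - [0,0,0,-0.6,0,0,0]
    - [0,0,0,-0.8,0,0,0]
    - [0,0,0,-0.8,0,0,0]
    - [0,0,0,-0.8,0,0,0]
    - [0,0,0,-0.4,0,0,0]
    - [0,0,0,0,0,0,0]

```text
clock: 6.15
tcp_pos: [0.5148, -0.1755, 0.3456]
tcp_rot: [[-0.937, 0.35, 0.005], [0.35, 0.937, -0.002], [-0.005, 0.0, -1.0]]
ft_force: [0.3, -0.6, -1.2]
grip_width: 0.399
grip_force: 60.3
```

Run:
```python
from h import *
go(523,248,330,100.5)
c=cap('wrist');cv2.imwrite('pics/w2.png',c['color'])
P=wcloud(c);print(rect(P,(250,150,400,320),.1,.25))
```

```text
clock 6.15 p [ 514.8 -175.5  345.6] yaw 69.5 q [-18.8  18.4 -12.   59.3  -0.    1.7] grip 0.399 60.3 F [ 0.3 -0.6 -1.2]
turn z -6.2 shift [-2.131 10.373  0.39 ] z axis [ 0.0046 -0.0016 -1.    ]
{'c': array([ 503.2, -167.8]), 'size': array([57.9, 65.8]), 'ang': 49.52, 'z': array([185.5, 208.4, 230. ]), 'n': 16795}
```

View pics/w2.png

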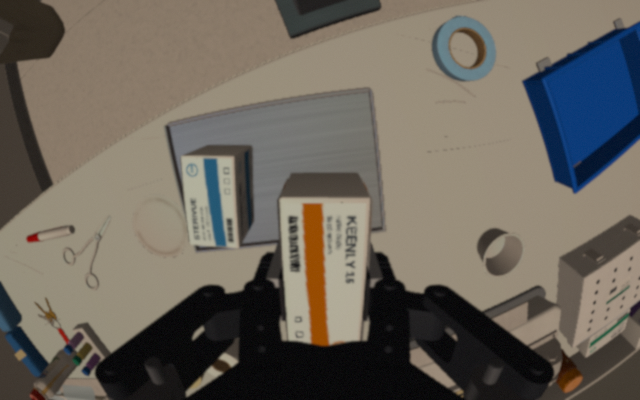

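The wrist view shows the orange carton held level between the pads, centred at about (325,265). Next I turn it and carry it to the tote.

>>> carry_out:
  steps:
    - [0,0,0,0,0,0,-0.5]
    - [0,0,0,0,0,0,-0.9]
    - [0,0,0,0,0,0,-1]
    - [0,0,0,0,0,0,-1]
    - [0,0,0,0,0,0,-1]
    - [0,0,0,0,0,0,-1]
    - [0,0,0,0,0,0,-0.8]
    - [0,-0.1,0.5,0,0,0,0]
    - [0,-0.2,0.9,0,0,0,0]
    - [0,-0.2,1,0,0,0,0]

```text
clock: 7.2
tcp_pos: [0.5155, -0.0768, 0.3407]
tcp_rot: [[-0.984, -0.18, -0.004], [-0.18, 0.984, 0.0], [0.004, 0.001, -1.0]]
ft_force: [0.6, 1.0, -0.6]
grip_width: 0.394
grip_force: 60.2
```

>>> carry_out:
  steps:
    - [0,-0.2,1,0,0,0,0]
    - [0,-0.2,1,0,0,0,0]
    - [0,-0.2,1,0,0,0,0]
    - [0,-0.2,1,0,0,0,0]
    - [0,-0.2,1,0,0,0,0]
    - [0,-0.2,1,0,0,0,0]
    - [0,-0.2,1,0,0,0,0]
    - [0,-0.2,0.6,0,0,0,0]
    - [0,0,0,0,0,0,0]
    - [0,0,0,0,0,0,0]

```text
clock: 8.2
tcp_pos: [0.523, 0.2335, 0.3409]
tcp_rot: [[-0.983, -0.184, -0.003], [-0.184, 0.983, -0.002], [0.004, -0.001, -1.0]]
ft_force: [0.0, 0.1, -0.8]
grip_width: 0.39
grip_force: 60.2
```

Run:
```python
from h import *
go(523.3,245.8,187,100.5)
```

```text
clock 8.2 p [523.  233.5 340.9] yaw 100.58 q [24.1 21.5 -7.9 60.8 -0.  13.5] grip 0.39 60.2 F [ 0.   0.1 -0.8]
turn z 0.02 shift [-0.064  0.302  3.848] z axis [-0.0035 -0.0022 -1.    ]
```

>>> carry_out:
  steps:
    - [0,-0.06,0.3,0,0,0,0]
    - [0,0,0,0.4,0,0,0]
    - [0,0,0,0.6,0,0,0]
    - [0,0,0,0.7,0,0,0]
    - [0,0,0,0.7,0,0,0]
    - [0,0,0,0.6,0,0,0]
    - [0,0,0,0.4,0,0,0]
    - [0,0,0,0.2,0,0,0]
    - [0,0,0,0,0,0,0]
    - [0,0,0,0,0,0,0]

```text
clock: 9.2
tcp_pos: [0.5243, 0.2455, 0.1995]
tcp_rot: [[-0.983, -0.182, 0.001], [-0.182, 0.983, 0.0], [-0.001, 0.0, -1.0]]
ft_force: [1.1, -1.0, -0.7]
grip_width: 0.397
grip_force: 60.2
```

Run:
```python
from h import *
go(523.3,245.8,187,100.5)
```

```text
clock 9.2 p [524.3 245.5 199.5] yaw 100.47 q [ 25.1  29.1 -19.   41.9   0.   14.6] grip 0.397 60.2 F [ 1.1 -1.  -0.7]
turn z -0.01 shift [0.024 0.012 0.312] z axis [ 8.e-04  4.e-04 -1.e+00]
```

>>> carry_out:
  steps:
    - [0,0,0,0.15,0,0,0]
    - [0,0,0,0.1,0,0,0]
    - [0,0,0,0.07,0,0,0]
    - [0,0,0,0.02,0,0,0]
    - [0,0,0,0,0,0,0]
    - [0.62,0,0,0,0,0,0]
    - [0.62,0,0,0,0,0,0]
    - [0.62,0,0,0,0,0,0]
    - [0.62,0,0,0,0,0,0]
    - [0.62,0,0,0,0,0,0]

```text
clock: 10.2
tcp_pos: [0.524, 0.2456, 0.1854]
tcp_rot: [[-0.983, -0.182, 0.0], [-0.182, 0.983, 0.0], [-0.0, 0.0, -1.0]]
ft_force: [0.3, -0.7, -0.5]
grip_width: 0.62
grip_force: 0.0
```

>>> carry_out:
  steps:
    - [0.62,0,0,-0.3,0,0,0]
    - [0.62,0,0,-0.6,0,0,0]
    - [0.62,0,0,-0.8,0,0,0]
    - [0.62,0,0,-0.8,0,0,0]
    - [1,0,0,-0.8,0,0,0.9]
    - [1,0,-0.5,-0.3,0,0,1]
    - [1,0,-1,0,0,0,1]
    - [1,0,-1,0,0,0,1]
    - [1,0,-1,0,0,0,1]
    - [1,0,-1,0,0,0,1]

```text
clock: 11.2
tcp_pos: [0.508, 0.0661, 0.3304]
tcp_rot: [[-0.944, 0.329, 0.002], [0.329, 0.944, -0.0], [-0.002, 0.001, -1.0]]
ft_force: [0.4, -0.1, -0.1]
grip_width: 1.001
grip_force: 0.0
```

Run:
```python
from h import *
go(482.5,-271,340,66.8)
P=cloud(cap('top'));print(rect(P,(195,160,315,250),.04,.06),rect(P,(215,180,270,230),.044,.06), rect(P,(425,190,475,250),.06,.08))
```

```text
clock 11.2 p [508.   66.1 330.4] yaw 70.81 q [  7.4  16.1 -17.7  56.   -0.   26.6] grip 1.001 0.0 F [ 0.4 -0.1 -0.1]
turn z 0.8 shift [-2.735 -7.996 -0.24 ] z axis [ 0.0018 -0.     -1.    ]
{'c': array([520.2, 257.1]), 'size': array([145.4, 167.3]), 'ang': 10.23, 'z': array([41. , 44.8, 49.7]), 'n': 648} {'c': array([524. , 245.6]), 'size': array([87.5, 36.3]), 'ang': 10.45, 'z': array([44.6, 47.6, 51.1]), 'n': 479} {'c': array([ 484.1, -271.7]), 'size': array([53.7, 85.5]), 'ang': 66.98, 'z': array([64.3, 69.5, 73.5]), 'n': 807}
```

>>> carry_out:
  steps:
    - [1,-0.25,-0.9,0,0,0,0.75]
    - [1,-0.35,-1,0,0,0,0]
    - [1,-0.35,-1,0,0,0,0]
    - [1,-0.35,-1,0,0,0,0]
    - [1,-0.35,-1,0,0,0,0]
    - [1,-0.35,-1,0,0,0,0]
    - [1,-0.35,-1,0,0,0,0]
    - [1,-0.35,-1,0,0,0,0]
    - [1,0,0,0,0,0,0]
    - [1,0,0,0,0,0,0]

```text
clock: 12.25
tcp_pos: [0.4877, -0.2667, 0.3298]
tcp_rot: [[-0.921, 0.388, 0.001], [0.388, 0.921, 0.0], [-0.0, 0.0, -1.0]]
ft_force: [1.2, 0.3, 0.1]
grip_width: 1.0
grip_force: 0.0
```

Run:
```python
from h import *
go(483.3,-271.5,193,67)
P=wcloud(cap('wrist'));print(rect(P,(200,100,440,330),.06,.08))
```

```text
clock 12.25 p [ 487.7 -266.7  329.8] yaw 67.14 q [-28.7  20.2 -11.7  58.1   0.   -5.8] grip 1.0 0.0 F [1.2 0.3 0.1]
turn z 0.03 shift [ 0.053 -0.154  3.421] z axis [ 5.e-04  3.e-04 -1.e+00]
{'c': array([ 484.4, -271.8]), 'size': array([52.6, 85.4]), 'ang': 67.1, 'z': array([68.2, 70.4, 71.6]), 'n': 6715}
```

>>> carry_out:
  steps:
    - [1,0.04,-0.15,0.2,0,0,0]
    - [1,0,0,0.5,0,0,0]
    - [1,0,0,0.7,0,0,0]
    - [1,0,0,0.7,0,0,0]
    - [1,0,0,0.6,0,0,0]
    - [1,0,0,0.4,0,0,0]
    - [1,0,0,0.3,0,0,0]
    - [1,0,0,0,0,0,0]
    - [0,0,0,0,0,0,0]
    - [0,0,0,0,0,0,0]

```text
clock: 13.3
tcp_pos: [0.4847, -0.2709, 0.1943]
tcp_rot: [[-0.922, 0.386, 0.002], [0.386, 0.922, -0.001], [-0.002, -0.0, -1.0]]
ft_force: [-0.6, 0.4, 0.5]
grip_width: 0.692
grip_force: 0.0
```

>>> carry_out:
  steps:
    - [0,0,0,0,0,0,0]
    - [0,0,0,0,0,0,0]
    - [0,0,0,0,0,0,0]
    - [0,0,0,0,0,0,0]
    - [0,0,0,0,0,0,0]
    - [0,0,0,0,0,0,0]
    - [0,0,0,0,0,0,0]
    - [0,0,0,-0.2,0,0,0]
    - [0,0,0,-0.2,0,0,0]
    - [0,0,0,0,0,0,0]

```text
clock: 14.3
tcp_pos: [0.4845, -0.2711, 0.2105]
tcp_rot: [[-0.922, 0.387, 0.002], [0.387, 0.922, -0.001], [-0.002, -0.0, -1.0]]
ft_force: [0.7, -0.2, -1.0]
grip_width: 0.583
grip_force: 62.5
```

Run:
```python
from h import *
go(541,150.4,360,100.5)
```

```text
clock 14.3 p [ 484.5 -271.1  210.5] yaw 67.25 q [-29.2  26.5 -21.8  41.6  -0.   -6.5] grip 0.583 62.5 F [ 0.7 -0.2 -1. ]
turn z -6.65 shift [-3.31  10.103 -3.738] z axis [ 1.5e-03 -9.0e-04 -1.0e+00]
```

>>> carry_out:
  steps:
    - [0,0,0,-0.5,0,0,0]
    - [0,0,0,-0.8,0,0,0]
    - [0,0,0,-0.9,0,0,-0.65]
    - [0,0,0,-0.6,0,0,-1]
    - [0,0,0,0,0,0,-1]
    - [0,0,0,0,0,0,-1]
    - [0,0,0,0,0,0,-1]
    - [0,0,0,0,0,0,-1]
    - [0,0,0,0,0,0,-1]
    - [0,-0.1,0.4,0,0,0,0]

```text
clock: 15.3
tcp_pos: [0.4851, -0.2552, 0.3211]
tcp_rot: [[-0.984, -0.18, 0.0], [-0.18, 0.984, -0.001], [0.0, -0.001, -1.0]]
ft_force: [-0.2, 0.5, -1.9]
grip_width: 0.583
grip_force: 62.5
```

>>> carry_out:
  steps:
    - [0,-0.3,0.9,0,0,0,0]
    - [0,-0.35,1,0,0,0,0]
    - [0,-0.35,1,0,0,0,0]
    - [0,-0.35,1,0,0,0,0]
    - [0,-0.35,1,0,0,0,0]
    - [0,-0.35,1,0,0,0,0]
    - [0,-0.35,1,0,0,0,0]
    - [0,-0.35,1,0,0,0,0]
    - [0,-0.35,1,0,0,0,0]
    - [0,0,0.4,0,0,0,0]

```text
clock: 16.3
tcp_pos: [0.5394, 0.1382, 0.3212]
tcp_rot: [[-0.983, -0.185, 0.001], [-0.185, 0.983, 0.002], [-0.001, 0.002, -1.0]]
ft_force: [0.1, -0.6, -1.8]
grip_width: 0.582
grip_force: 62.8
```

Run:
```python
from h import *
go(540.7,151.4,196,100.5)
```

```text
clock 16.3 p [539.4 138.2 321.2] yaw 100.66 q [ 14.3  20.6 -12.4  56.8   0.1   3.7] grip 0.582 62.8 F [ 0.1 -0.6 -1.8]
turn z 0.03 shift [-0.093  0.32   3.131] z axis [ 0.0011  0.002  -1.    ]
```

>>> carry_out:
  steps:
    - [0,-0.05,0.15,0,0,0,0]
    - [0,0,0,0,0,0,0]
    - [0,0,0,0.4,0,0,0]
    - [0,0,0,0.6,0,0,0]
    - [0,0,0,0.7,0,0,0]
    - [0,0,0,0.6,0,0,0]
    - [0,0,0,0.3,0,0,0]
    - [0,0,0,0.1,0,0,0]
    - [0,0,0,0,0,0,0]
    - [0,0,0,0,0,0,0]

```text
clock: 17.3
tcp_pos: [0.5408, 0.1401, 0.2145]
tcp_rot: [[-0.983, -0.182, 0.002], [-0.182, 0.983, 0.0], [-0.002, 0.0, -1.0]]
ft_force: [-0.2, -0.0, -0.4]
grip_width: 0.582
grip_force: 62.8
```

Run:
```python
from h import *
go(540.7,151.4,196,100.5)
```

```text
clock 17.3 p [540.8 140.1 214.5] yaw 100.47 q [ 14.5  26.5 -21.   42.4  -0.    4.1] grip 0.582 62.8 F [-0.2 -0.  -0.4]
turn z -0.01 shift [-0.049  0.278  0.461] z axis [ 2.1e-03  4.0e-04 -1.0e+00]
```

>>> carry_out:
  steps:
    - [0,-0.03,0.25,0,0,0,0]
    - [0,0,0,0.15,0,0,0]
    - [0,0,0,0.15,0,0,0]
    - [0,0,0,0.1,0,0,0]
    - [0,0,0,0.06,0,0,0]
    - [0,0,0,0.02,0,0,0]
    - [0,0,0,0,0,0,0]
    - [0.75,0,0,0,0,0,0]
    - [0.75,0,0,0,0,0,0]
    - [0.75,0,0,0,0,0,0]

```text
clock: 18.3
tcp_pos: [0.5395, 0.1503, 0.1939]
tcp_rot: [[-0.983, -0.182, -0.0], [-0.182, 0.983, -0.0], [0.0, -0.0, -1.0]]
ft_force: [0.9, -0.8, -0.3]
grip_width: 0.749
grip_force: 0.0
```

>>> carry_out:
  steps:
    - [0.75,0,0,0,0,0,0]
    - [0.75,0,0,-0.2,0,0,0]
    - [0.75,0,0,-0.5,0,0,0]
    - [0.75,0,0,-0.8,0,0,0]
    - [0.75,0,0,-0.9,0,0,0]
    - [0.75,0,0,-1,0,0,0]
    - [1,0,0,-1,0,0,0]
    - [1,0,0,-0.8,0,0,0.5]
    - [1,0,0,-0.2,0,0,1]
    - [1,0,0,0,0,0,1]

```text
clock: 19.3
tcp_pos: [0.5399, 0.1505, 0.4133]
tcp_rot: [[-0.999, 0.038, 0.005], [0.038, 0.999, 0.001], [-0.005, 0.002, -1.0]]
ft_force: [0.5, -0.3, -0.4]
grip_width: 1.001
grip_force: 0.0
```

Run:
```python
from h import *
go(504.5,348,400,10.5)
c=cap('top');P=cloud(c);print(rect(P,(215,180,270,230),.046,.058),rect(P,(235,160,315,250),.06,.08),rect(P,(160,195,210,240),.15,.18))
cv2.imwrite('pics/top2.png',cv2.resize(c['color'][150:270,150:330],None,fx=4,fy=4,interpolation=3))
```

```text
clock 19.3 p [539.9 150.5 413.3] yaw 87.8 q [15.6 18.1 -2.1 69.5 -0.  17.8] grip 1.001 0.0 F [ 0.5 -0.3 -0.4]
turn z 15.46 shift [5.017 0.029 0.332] z axis [ 0.0052  0.0014 -1.    ]
None {'c': array([523.3, 131.4]), 'size': array([47.2, 20.8]), 'ang': 10.23, 'z': array([65.5, 70.9, 75.8]), 'n': 150} {'c': array([500. , 346.7]), 'size': array([33.3, 42.5]), 'ang': 10.71, 'z': array([152.4, 159.1, 163.9]), 'n': 248}
```

View pics/top2.png

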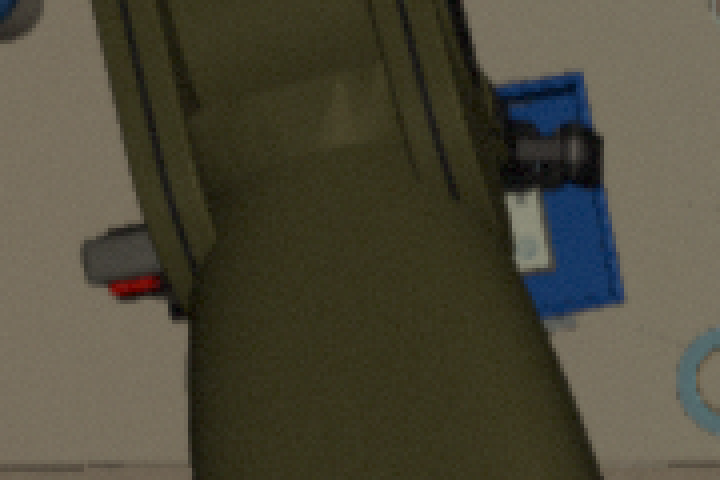

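The arm hides the cartons here, so I'll check them once it has moved. Next I turn toward the handle.

>>> carry_out:
  steps:
    - [1,0,0,0,0,0,1]
    - [1,0,0,0,0,0,1]
    - [1,0,0,0,0,0,1]
    - [1,0,0,0,0,0,1]
    - [1,0,0,0,0,0,1]
    - [1,0,0,0,0,0,1]
    - [1,0,0,0,0,0,1]
    - [1,0,0,0,0,0,1]
    - [1,0,0,0,0,0,1]
    - [1,0,0,0,0,0,1]

```text
clock: 20.35
tcp_pos: [0.5392, 0.1502, 0.41]
tcp_rot: [[-0.614, 0.789, -0.001], [0.789, 0.614, -0.0], [0.0, -0.001, -1.0]]
ft_force: [0.0, 0.3, 0.2]
grip_width: 0.995
grip_force: 0.0
```

>>> carry_out:
  steps:
    - [1,0,0,0,0,0,1]
    - [1,0,0,0,0,0,1]
    - [1,0,0,0,0,0,1]
    - [1,0,0,0,0,0,1]
    - [1,0,0,0,0,0,1]
    - [1,0.5,0,0,0,0,0]
    - [1,1,0,0,0,0,0]
    - [1,1,0,0,0,0,0]
    - [1,0.5,0,0,0,0,0]
    - [1,0,0,0,0,0,0]

```text
clock: 21.35
tcp_pos: [0.5116, 0.2695, 0.4099]
tcp_rot: [[-0.23, 0.973, -0.001], [0.973, 0.23, 0.0], [0.001, -0.0, -1.0]]
ft_force: [0.2, -0.2, 0.6]
grip_width: 1.0
grip_force: 0.0
```

Run:
```python
from h import *
go(504.5,348,297,10.5)
c=cap('top');P=cloud(c);print(rect(P,(215,180,270,230),.046,.058),rect(P,(235,160,315,250),.06,.08),rect(P,(160,195,210,240),.15,.18))
w=cap('wrist');cv2.imwrite('pics/mix.png',np.hstack([cv2.resize(c['color'][150:270,150:330],(390,260)),cv2.resize(w['color'],(410,260))]))
```

```text
clock 21.35 p [511.6 269.5 409.9] yaw 13.3 q [ 27.8  20.1   0.4  70.3   0.  104.5] grip 1.0 0.0 F [ 0.2 -0.2  0.6]
turn z 0.56 shift [1.961 0.182 2.822] z axis [-6.e-04  5.e-04 -1.e+00]
{'c': array([523.8, 244.8]), 'size': array([87.2, 34.8]), 'ang': 9.79, 'z': array([46.3, 48.1, 51.5]), 'n': 376} {'c': array([539.1, 150.4]), 'size': array([85.5, 52.5]), 'ang': 10.3, 'z': array([66.8, 70.9, 74.9]), 'n': 769} None
```

View pics/mix.png

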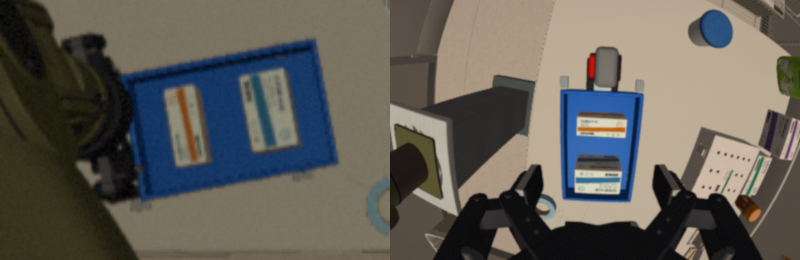

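Both cartons stand upright and apart in the tote (left half), and the wrist view (right half) shows the grip at about (605,65) with its red button on the robot side. Next I measure the grip from the wrist depth.

Run:
```python
from h import *
w=ld('wrist');P=wcloud(w)
print(rect(P,(300,60,370,150),.13,.18),rect(P,(300,60,370,150),.15,.18))
b=w['color'].astype(int);red=((b[...,2]>90)&(b[...,2]>2*b[...,1]))
m=np.zeros_like(red);m[60:150,300:370]=1
q=P[m&red];print('red',np.median(q,0)*1000,np.percentile(q,[5,95],0)*1000)
q=P[m&~red&(P[...,2]>.15)]*1000; t=np.radians(10.5);X=np.array([np.cos(t),np.sin(t)]);Y=np.array([-np.sin(t),np.cos(t)])
d=q[:,:2]-[504.5,348]; print('rel x',np.percentile(d@X,[2,50,98]),'rel y',np.percentile(d@Y,[2,50,98]))
```

```text
{'c': array([500.6, 346.1]), 'size': array([34. , 45.4]), 'ang': 12.94, 'z': array([151.9, 159.6, 161.4]), 'n': 2548} {'c': array([500.6, 346.1]), 'size': array([34. , 45.4]), 'ang': 12.88, 'z': array([152. , 159.6, 161.4]), 'n': 2537}
red [487.14507394 343.69666627 152.28640839] [[483.00610999 332.43486837 150.35743422]
 [491.00182287 354.7266882  153.62147124]]
rel x [-13.79949907  -1.584495    11.31853322] rel y [-22.17701461  -1.10760448  20.16051477]
```

>>> carry_out:
  steps:
    - [1,0,0,0,0,0,0.5]
    - [1,0.6,0.05,0,0,0,0]
    - [1,0.8,0.05,0,0,0,0]
    - [1,0.5,0.05,0,0,0,0]
    - [1,0,0,0,0,0,0]
    - [1,0,0,0.3,0,0,0]
    - [1,0,0,0.5,0,0,0]
    - [1,0,0,0.3,0,0,0]
    - [1,0,0,0,0,0,0]
    - [1,0,0,0,0,0,0]

```text
clock: 22.45
tcp_pos: [0.5045, 0.3423, 0.3659]
tcp_rot: [[-0.181, 0.983, -0.001], [0.983, 0.181, -0.001], [-0.001, -0.001, -1.0]]
ft_force: [-0.1, 0.2, -0.1]
grip_width: 1.001
grip_force: 0.0
```

Run:
```python
from h import *
go(503,346.7,297,10.5)
P=wcloud(cap('wrist'));print(rect(P,(250,60,400,300),.148,.17))
```

```text
clock 22.45 p [504.5 342.3 365.9] yaw 10.46 q [ 34.2  24.2   0.2  66.1  -0.  113.7] grip 1.001 0.0 F [-0.1  0.2 -0.1]
turn z -0.01 shift [ 0.115 -0.018  1.721] z axis [-8.e-04 -7.e-04 -1.e+00]
{'c': array([499.9, 347.2]), 'size': array([33.4, 45.4]), 'ang': 10.23, 'z': array([151.7, 159.6, 161.3]), 'n': 3216}
```

>>> carry_out:
  steps:
    - [1,0.13,-0.02,0.1,0,0,0]
    - [1,0,0,0.3,0,0,0]
    - [1,0,0,0.4,0,0,0]
    - [1,0,0,0.4,0,0,0]
    - [1,0,0,0.3,0,0,0]
    - [1,0,0,0.2,0,0,0]
    - [1,0,0,0,0,0,0]
    - [1,0,0,0,0,0,0]
    - [1,0,0,0,0,0,0]
    - [0.6,0,0,0,0,0,0]

```text
clock: 23.5
tcp_pos: [0.503, 0.3482, 0.2989]
tcp_rot: [[-0.182, 0.983, 0.001], [0.983, 0.182, 0.001], [0.001, 0.001, -1.0]]
ft_force: [0.1, -0.3, -0.7]
grip_width: 0.856
grip_force: 0.0
```

Run:
```python
from h import *
go(503,347.3,297,10.5)
```

```text
clock 23.5 p [503.  348.2 298.9] yaw 10.51 q [ 34.7  26.6  -6.2  57.1   0.  114.2] grip 0.856 0.0 F [ 0.1 -0.3 -0.7]
turn z 0.0 shift [-0.023 -0.005  0.048] z axis [ 1.3e-03  9.0e-04 -1.0e+00]
```

>>> carry_out:
  steps:
    - [0,0,0,0.03,0,0,0]
    - [0,0,0,0,0,0,0]
    - [0,0,0,0,0,0,0]
    - [0,0,0,0,0,0,0]
    - [0,0,0,0,0,0,0]
    - [0,0,0,0,0,0,0]
    - [0,0,0,0,0,0,0]
    - [0,0,0,0,0,0,0]
    - [0,0,0,0,0,0,0]
    - [0,0,0,0,0,0,0]

```text
clock: 24.5
tcp_pos: [0.5026, 0.348, 0.2973]
tcp_rot: [[-0.182, 0.983, 0.0], [0.983, 0.182, 0.0], [0.0, 0.0, -1.0]]
ft_force: [-1.5, -1.3, 5.6]
grip_width: 0.3
grip_force: 63.5
```

Run:
```python
from h import *
go(503,348,388,10.5)
```

```text
clock 24.5 p [502.6 348.  297.3] yaw 10.51 q [ 34.7  26.7  -6.4  56.9   0.  114.2] grip 0.3 63.5 F [-1.5 -1.3  5.6]
turn z 0.0 shift [-2.000e-03  9.000e-03 -2.268e+00] z axis [ 0.e+00  2.e-04 -1.e+00]
```

>>> carry_out:
  steps:
    - [0,0,0,-0.1,0,0,0]
    - [0,0,0,-0.2,0,0,0]
    - [0,0,0,-0.25,0,0,0]
    - [0,0,0,-0.25,0,0,0]
    - [0,0,0,-0.25,0,0,0]
    - [0,0,0,-0.25,0,0,0]
    - [0,0,0,-0.25,0,0,0]
    - [0,0,0,-0.2,0,0,0]
    - [0,0,0,0,0,0,0]
    - [0,0,0,0,0,0,0]

```text
clock: 25.5
tcp_pos: [0.5026, 0.348, 0.3671]
tcp_rot: [[-0.182, 0.983, 0.0], [0.983, 0.182, 0.0], [0.0, 0.0, -1.0]]
ft_force: [1.1, 0.9, -4.5]
grip_width: 0.293
grip_force: 62.9
```

Run:
```python
from h import *
go(503,348,388,10.5)
P=wcloud(cap('wrist'));print(rect(P,(250,60,400,400),.15,.27))
```

```text
clock 25.5 p [502.6 348.  367.1] yaw 10.51 q [ 34.7  24.3   0.6  66.2   0.  114.2] grip 0.293 62.9 F [ 1.1  0.9 -4.5]
turn z 0.0 shift [-0.001  0.01  -0.522] z axis [ 1.e-04  1.e-04 -1.e+00]
{'c': array([504.6, 352.6]), 'size': array([49.9, 51. ]), 'ang': 44.2, 'z': array([204.9, 230.1, 267.9]), 'n': 12945}
```

>>> carry_out:
  steps:
    - [0,0,0,-0.15,0,0,0]
    - [0,0,0,-0.15,0,0,0]
    - [0,0,0,-0.1,0,0,0]
    - [0,0,0,-0.1,0,0,0]
    - [0,0,0,-0.04,0,0,0]
    - [0,0,0,0,0,0,0]
    - [0,0,0,0,0,0,0]
    - [0,0,0,0,0,0,0]
    - [0,0,0,0,0,0,0]
    - [0,0,0,0,0,0,0]

```text
clock: 26.55
tcp_pos: [0.5027, 0.348, 0.3875]
tcp_rot: [[-0.182, 0.983, -0.001], [0.983, 0.182, -0.001], [-0.0, -0.001, -1.0]]
ft_force: [2.8, 2.4, -18.7]
grip_width: 0.298
grip_force: 62.6
```

Run:
```python
from h import *
go(503,348,388,10.5)
c=cap('scene');cv2.imwrite('pics/s2.png',cv2.resize(c['color'][100:250,200:360],None,fx=4,fy=4,interpolation=3)[:600])
```

```text
clock 26.55 p [502.7 348.  387.5] yaw 10.5 q [ 34.7  23.9   2.9  69.1   0.  114.2] grip 0.298 62.6 F [  2.8   2.4 -18.7]
turn z 0.0 shift [-0.002  0.007 -0.011] z axis [-1.1e-03 -6.0e-04 -1.0e+00]
```

View pics/s2.png

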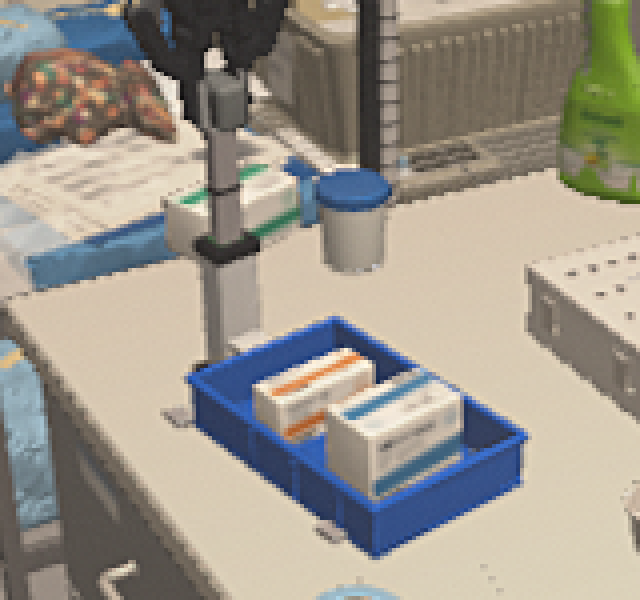

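The scene view shows both cartons upright, with the handle rod far out of its collar (225,245) and held at (222,100). The TCP has risen 90 mm and the pull has jumped from 4.5 N to 18.7 N, so the handle is at its hard end.

```bash
python3 -c "
from h import *
print(order.finish_job())"
```

```text
the job is handed in; nothing more can be done
None
```

Both cartons are standing upright, side by side, on the tote floor. I handed the job in at about 27 s with the handle pulled to its second stop and still held (TCP up 90 mm, pull risen to 18.7 N). The judge's verdict was not shown.

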